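# Dry-fit a finger-jointed box corner in the sloping assembly cradle

### The job

Dry-fit the corner of the little box in the sloping cradle: stand the dark end board on its fins on the sloping bed, squarely against the low fence at the foot and centred on the pencil line, and let go of it. Then lay the pale side board flat on the bed and slide it down the slope until its fins are fully home between the fins of the end board, and last swing the cam lever fully shut to keep the joint closed. Do not disturb the tape measure, the block plane and the masking tape.

Things in the scene. Friction and masses are not known exactly. Their poses are not given: they have to be found in the camera images.
- cradle: Plywood box-maker's assembly cradle, fixed on the worktop: base 235 x 125 mm, sloping bed with a low fence at its foot, cam lever near the top; about 135 mm high without the lever. Origin: on the worktop, under the cradle; x horizontal, up the slope (forward and to the right, 0.55 to 0.95 rad right of straight ahead), z up.
- bed: The cradle's sloping bed: 120 mm wide, rises at 25 degrees to the front right. Origin: middle of the inner corner where bed surface and fence meet, 38.9 mm above the worktop. x points up the slope along the surface (0 to 217 mm), y across it (left), z square out of it. A pencilled centre line runs along y = 0. Fence: 40 mm high (z), 18 mm thick (x -18 to 0), as wide as the bed.
- end_board: Dark wooden end board, 80 mm long x 68 wide x 15 thick, 0.08 kg, upright on the worktop on its fins. Origin: centre of its underside; z along its length (up), y across its width, x through it. Both ends alike: 4 fins 8.6 mm wide, 16.5 long, at y = -29.7, -9.9, 9.9, 29.7 mm, slots 11.2 mm wide; same if turned half round or upside down. Grip it across width or thickness near the top.
- end_mid (a point): Centre of the end board's volume, 40 mm from either end; axes as the end board's. In place on the bed: 7.5 mm up the slope from the fence, 40 mm out from the bed's surface. Released there, the board leans on the fence by its own weight.
- side_board: Pale wooden side board, 120 mm long x 68 wide x 15 thick, 0.10 kg, flat on the worktop. Origin: centre of its underside; x along its length, y across its width, z up. Both ends alike: 3 fins 8.8 mm wide, 14.5 long, at y = -19.8, 0, 19.8 mm; they fit the end board's slots with 1.2 mm either side; all fin tips have 2 mm chamfers. Same if turned half round. Grip it across its width.
- side_mid (a point): Centre of the side board's volume; axes as the side board's. With the joint fully home: 60.5 mm up the slope from the fence, 7.5 mm out from the bed's surface. Laid on the bed with its middle at 78 to 88 mm it clears both the end board and the open cam lever.
- cam (a joint): Cam lever, hinge square to the bed, pivot on the centre line 175.2 mm up the slope from the fence. Radians: 0 = fully shut, the slippery white nylon nose (55 mm) pointing down the bed, pressing on the side board, handle pointing right (-y); grows on opening (handle uphill, nose to the right) to 1.75; starts at 1.3 to 1.7. Firm stop at 0. Friction 0.25 N m: stays where left.
- cam_knob (a point): Middle of the round red knob on the end of the cam lever's handle, 60 mm from the pivot and 35 mm above the bed's surface; 16 to 19 mm thick, square to the bed, reaching from 14 to 53 mm above its surface. Axes of the lever: -x along the nose, -y along the handle, z square to the bed.
- tape_measure: Bystander: yellow and black tape measure, 40 x 82 x 72 mm, standing near the front edge; origin at the centre of its underside.
- block_plane: Bystander: block plane, 165 x 48 x 59 mm, lying to the right of the cradle near the table's right edge; origin at the centre of its underside.
- masking_tape: Bystander: roll of masking tape, 115 mm across, 25 mm high, lying flat at the front left; origin at the centre of its underside.

How it is judged (in metres and radians):
On the way, in this order (a step that is already met when the one before it is completed fails the run):
1. the end board stands on its fins on the bed, square against the fence and centred, released, with the cam lever still open (x of end_mid in the frame of bed between 0.003 and 0.0115 m and y of end_mid in the frame of bed between -0.01 and 0.01 m and z of end_mid in the frame of bed between 0.037 and 0.043 m and angle between the z axis of end_board and the z axis of bed, either way round below 0.08 rad and angle between the x axis of end_board and the x axis of bed, either way round below 0.08 rad and contact force between the fingers and end_board below 0.2 N and value of joint cam above 0.9 rad), for 0.2 s.
2. the side board lies flat on the bed with its fins at least 10 mm in between the fins of the end board, which still stands against the fence, with the cam lever still open (x of end_mid in the frame of bed between 0.003 and 0.0115 m and y of end_mid in the frame of bed between -0.01 and 0.01 m and z of end_mid in the frame of bed between 0.037 and 0.043 m and angle between the z axis of end_board and the z axis of bed, either way round below 0.08 rad and angle between the x axis of end_board and the x axis of bed, either way round below 0.08 rad and z of side_mid in the frame of bed between 0.005 and 0.0105 m and y of side_mid in the frame of bed between -0.012 and 0.012 m and angle between the z axis of side_board and the z axis of bed, either way round below 0.04 rad and angle between the x axis of side_board and the x axis of bed, either way round below 0.07 rad and x of side_mid in the frame of bed below 0.065 m and value of joint cam above 0.9 rad), for 0.1 s.
At the end, for the whole second after the job is handed in: End board on its fins on the bed, within 4 mm of the fence and 10 mm of the centre line, square; side board flat on the bed, its fins home within 2.5 mm between the end board's; cam lever shut (under 0.2 rad); boards at rest (x of end_mid in the frame of bed between 0.003 and 0.0115 m and y of end_mid in the frame of bed between -0.01 and 0.01 m and z of end_mid in the frame of bed between 0.037 and 0.043 m and angle between the z axis of end_board and the z axis of bed, either way round below 0.08 rad and angle between the x axis of end_board and the x axis of bed, either way round below 0.08 rad and z of side_mid in the frame of bed between 0.005 and 0.0105 m and y of side_mid in the frame of bed between -0.012 and 0.012 m and angle between the z axis of side_board and the z axis of bed, either way round below 0.04 rad and angle between the x axis of side_board and the x axis of bed, either way round below 0.07 rad and x of side_mid in the frame of bed between 0.055 and 0.063 m and value of joint cam below 0.2 rad and linear speed of each of end_board, side_board below 0.02 m/s); the robot touches nothing.
It fails at once if the tape measure is knocked or moved more than 30 mm (distance of tape_measure from where it was at the start of the episode above 0.03 m or angle between tape_measure's own z axis and vertical above 0.4 rad).
It fails at once if the block plane is knocked or moved more than 30 mm (distance of block_plane from where it was at the start of the episode above 0.03 m or angle between block_plane's own z axis and vertical above 0.4 rad).
It fails at once if the masking tape is knocked or moved more than 30 mm (distance of masking_tape from where it was at the start of the episode above 0.03 m or angle between masking_tape's own z axis and vertical above 0.4 rad).
It also fails if it takes over 72 s, if anything falls off the work surface, if the arm or the gripper's body presses on something with over 40 N, if the wrist force passes 120 N, or if a joint passes its speed limit or range.

### The arm

A 7-joint arm with a two-finger parallel gripper is mounted at the origin on a cart in front of the work surface, level with it; the furniture and walls round the work are solid. World frame = base frame: x ahead of the robot, y to its left, z up, the work surface at z = 0. Lengths are in mm, angles in degrees, forces in N, time in s.
With the tool pointing down it reaches from about 350 to 900 mm from the base axis. Payload 19.9 kg.
Tool frame: the origin (TCP) lies at the very end of the fingers, on their centre line; the grasp point (between the pads) lies 19 mm behind it; z points along the fingers, y is the line along which they close (so a half turn about z gives the same grasp; the last joint's range is limited). The gripper opens to 94 mm and grips with 3 to 60 N. Pads are 16 mm wide; open, the fingers measure 119 mm over their backs; the gripper's body (75 mm by 177 mm) begins 78 mm behind the grasp point.
Start: joints at [71.419, 23.915, -0.59, 92.452, 0.269, 63.638, -3.037], TCP at [174.397, -600.154, 205.425] pointing down, gripper open.
Joint ranges: [-161.28, 161.28], [-22.2, 115.67], [-73.04, 71.86], [3.21, 147.25], [-68.34, 248.33], [10.77, 114.83], [-161.83, 161.83]. Speed limits (degrees/s): [108.29, 108.29, 136.94, 136.94, 172.46, 172.46, 172.46].

### API

Orientations are given as a 3x3 rotation matrix whose columns are the frame's x, y, z axes.
In Python, from rig import ctrl, viewer, order gives the robot as it stands (ctrl), with the cameras (viewer) and the job (order).
- The arm moves only by the shell command python3 steer.py [FORCE], which reads ROWS from standard input. ROWS is a JSON list of rows, 1 to 8 of them, each an object with the fields dx, dy, dz (the shift in mm), spin (a turn about the tool's z in degrees), aperture (the finger opening in mm); a field left out counts as zero (the opening has to be given); each row is the pose to reach, as a shift and turn from the pose commanded when the command began, along the tool's axes at that moment; what a row does not reach only later rows make up. A row lasts 1/10 s, in which the tool goes at most 50 mm and 8.59 degrees, less where a joint would pass 70% of its speed; a pose out of reach is approached as far as the arm can. The fingers move at their own pace and stop on an object; FORCE is the grip in N (left out, the last holds). Time passes only in rows, so rows that do not move let the fingers close. It prints the time, the measured TCP pose, the force, the opening and the grip force at its end. Input that does not fit is refused with a message, and nothing moves.
- ctrl.read_state(): the state, without advancing time (a new reading comes with each control period).
- viewer.get_image(name): name is "scene" or "top"; returns the picture (384x512x3 uint8, red, green, blue); there is no depth.
- viewer.get_calibration(name): a dict with "vertical_fov" (degrees; the focal length in pixels is half the picture's height over the tangent of half this angle, whatever the lens; pixels are square), "cx", "cy" (the principal point, pixels), "distortion" ([k1, k2, p1, p2, k3] as OpenCV has them; the pictures are not rectified), "xyz" and "rotation" of the camera in the world. Camera axes: x right, y up, looking along -z (the intrinsics and any distortion apply to the point x, -y, -z); pixel columns grow to the right and rows downward; lengths in mm; the calibration is good to about 2 mm. A picture is of the moment at which its call begins. get_calibration takes no time and is no camera call.
- order.finish_job(): hands the job in; it is judged then, once.
The state is a dict: "clock": time; "q": joint angles; "joint_vel": joint speeds; "tau": joint torques, N m; "eef_pos": TCP position; "eef_rot": TCP orientation; "wrist_force": force on the tool from outside, world axes, zero at the start; "wrist_torque": the same for the moment, N m; "opening": finger opening in mm; "grasp_force": force on a finger pad.
Only numpy, scipy, OpenCV 4.12 (cv2) and the standard library are available. Lean on these libraries where they do the work, as an engineer would, in place of code of your own. Each camera call takes 0.05 s, during which the arm holds its last target. There are 200 camera calls.

## Working session

There is one attempt and no reset: what is moved stays moved. The work goes in short steps, Python scripts to look and compute and a shell command to move; the robot and the scene stay as the last step left them, time stands still between calls to the robot, and variables do not carry over. Pictures are saved under pics/ and viewed, at most 10 in all, crops included, and the job is handed in when it is done.

```bash
ls; mkdir -p pics
python3 - <<'E'
from rig import ctrl, viewer, order
import cv2
for n in("scene","top"):
    im=viewer.get_image(n); cv2.imwrite(f"pics/{n}0.png",cv2.resize(im[:,:,::-1],(800,600),interpolation=cv2.INTER_CUBIC))
    print(n,viewer.get_calibration(n))
print(ctrl.read_state())
E
```

```text
pics
rig.py
steer.py
scene {'vertical_fov': 57.08112455285757, 'cx': 253.44123325378024, 'cy': 193.4073199111608, 'distortion': array([-0.06055826,  0.        ,  0.        ,  0.        ,  0.        ]), 'xyz': array([-105.47005025,  602.76348903,  812.9161897 ]), 'rotation': array([[-0.65308012,  0.47791922, -0.58743475],
       [-0.7572869 , -0.41390278,  0.50517427],
       [-0.00170838,  0.77477591,  0.63223364]])}
top {'vertical_fov': 45.09438133066915, 'cx': 259.8857366391464, 'cy': 191.4854304655267, 'distortion': array([-0.0916195,  0.       ,  0.       ,  0.       ,  0.       ]), 'xyz': array([ 455.50967081,   69.41711875, 1399.11315827]), 'rotation': array([[ 0.01592547,  0.99776437, -0.06490482],
       [-0.99967959,  0.01716612,  0.01860221],
       [ 0.01967479,  0.06458778,  0.99771806]])}
{'clock': 0.1, 'q': array([71.41740397, 23.94505635, -0.59176973, 92.4833023 ,  0.26939344,
       63.63834301, -3.0365748 ]), 'joint_vel': array([ 0.03807592, -0.14924818,  0.03944601, -0.07383547,  0.01795272,
       -0.00642516,  0.05498253]), 'tau': array([ 1.43006979e-03, -8.52591348e+01,  6.40051849e-01, -4.26692140e+01,
       -4.88307257e-02,  1.64521270e-02,  1.80405882e-04]), 'eef_pos': array([ 174.32321207, -599.82601679,  204.87396219]), 'eef_rot': array([[ 9.60260752e-01,  2.79104163e-01, -3.93356944e-04],
       [ 2.79104429e-01, -9.60260159e-01,  1.07016266e-03],
       [-7.90381484e-05, -1.13742286e-03, -9.99999350e-01]]), 'wrist_force': array([-0.08389527, -0.08404145,  0.15225533]), 'wrist_torque': array([ 0.00898381,  0.03705555, -0.07737384]), 'grasp_force': 0.0, 'opening': 94.14082987115522}
```

View pics/scene0.png

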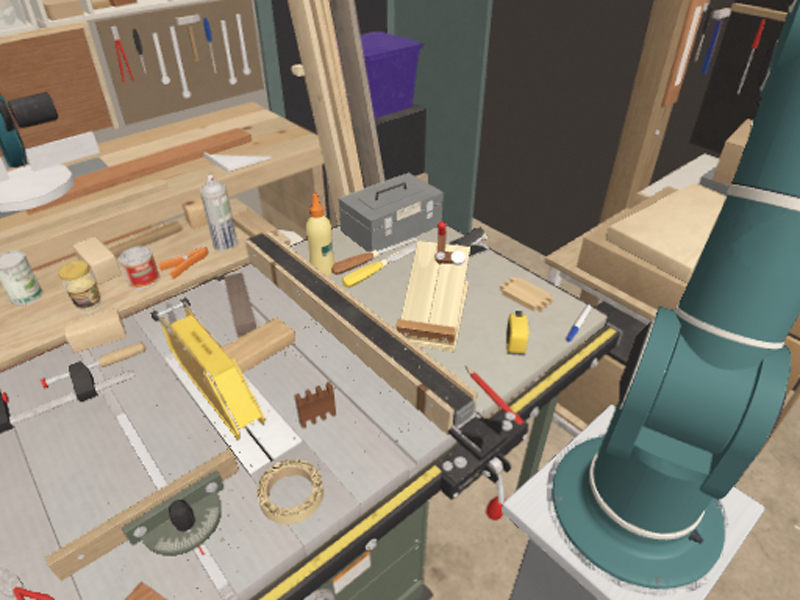

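View pics/top0.png

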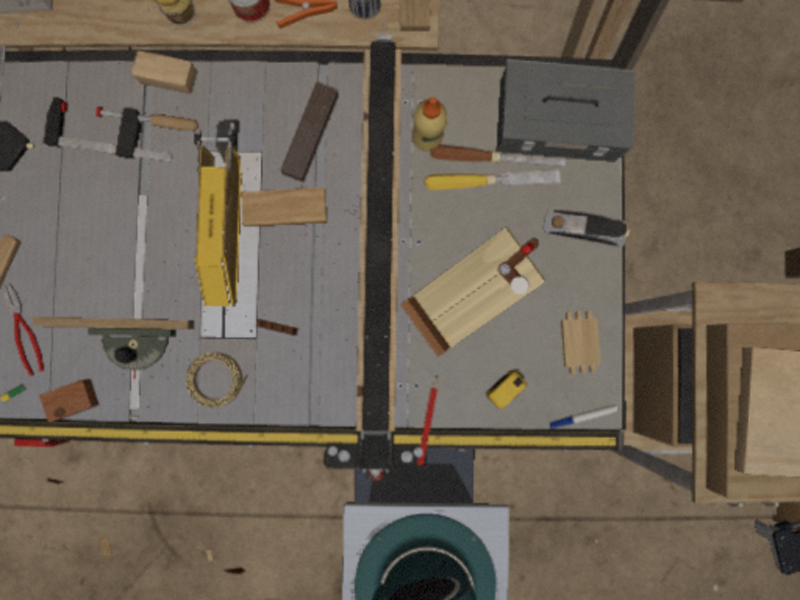

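```bash
cat > h.py <<'E'
import numpy as np, cv2
from rig import ctrl, viewer, order
from scipy.optimize import least_squares
C={n:viewer.get_calibration(n) for n in("scene","top")}
def proj(n,P):
    c=C[n]; f=192/np.tan(np.radians(c["vertical_fov"]/2))
    R=c["rotation"]@np.diag([1,-1,-1.]); K=np.array([[f,0,c["cx"]],[0,f,c["cy"]],[0,0,1.]])
    p=(np.atleast_2d(P)-c["xyz"])@R
    return cv2.projectPoints(p.reshape(-1,1,3),np.zeros(3),np.zeros(3),K,c["distortion"])[0][:,0]
def unproj(n,uv,z):
    c=C[n]; f=192/np.tan(np.radians(c["vertical_fov"]/2)); K=np.array([[f,0,c["cx"]],[0,f,c["cy"]],[0,0,1.]])
    q=cv2.undistortPoints(np.array(uv,float).reshape(-1,1,2),K,c["distortion"])[:,0]
    d=np.c_[q[:,0],-q[:,1],-np.ones(len(q))]@c["rotation"].T
    return c["xyz"]+d*((z-c["xyz"][2])/d[:,2])[:,None]
def crop(im,x,y,w,h,s):  # crop px (u,v) -> orig x+u/s-.5.., cubic
    r=cv2.resize(im[y:y+h,x:x+w,::-1],(w*s,h*s),interpolation=cv2.INTER_CUBIC)
    for i in range(0,w,10): cv2.line(r,(i*s,0),(i*s,6),(0,0,255),1); cv2.putText(r,str(x+i),(i*s,16),0,.35,(0,0,255))
    for i in range(0,h,10): cv2.line(r,(0,i*s),(6,i*s),(0,0,255),1); cv2.putText(r,str(y+i),(8,i*s+4),0,.35,(0,0,255))
    return r
E
python3 - <<'E'
from h import *
t=viewer.get_image("top"); s=viewer.get_image("scene")
cv2.imwrite("pics/a.png",crop(t,253,142,100,90,6))
a=crop(s,250,138,66,90,6); b=crop(s,180,235,50,45,6)
c=np.zeros((540,700,3),np.uint8); c[:,:396]=a; c[:270,400:700]=b
cv2.imwrite("pics/b.png",c)
c=np.zeros((600,800,3),np.uint8); c[:480,:300]=crop(t,350,190,50,80,6); c[:240,310:610]=crop(t,150,190,50,40,6)
c[250:490,310:610]=crop(s,310,170,50,40,6)
cv2.imwrite("pics/c.png",c)
E
```

```text
(no output)
```

View pics/a.png

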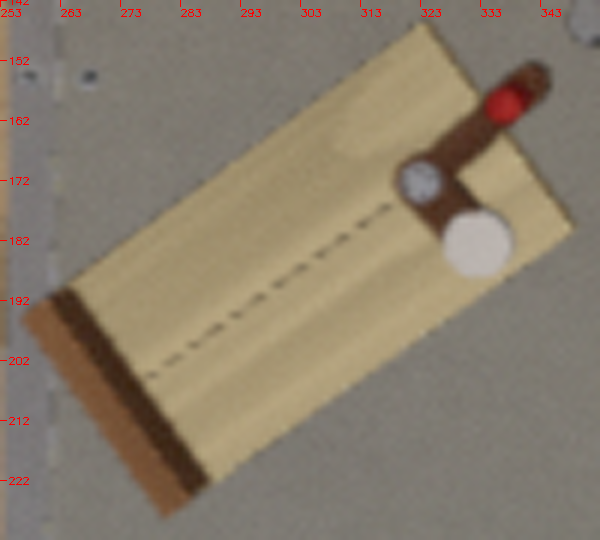

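View pics/b.png

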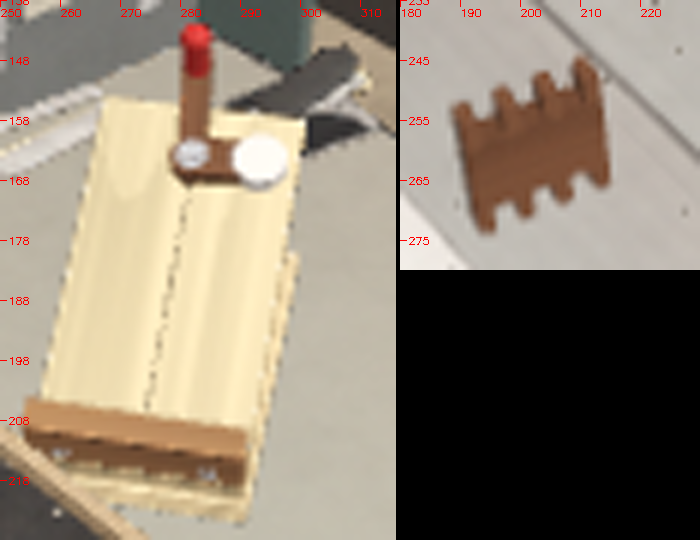

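View pics/c.png

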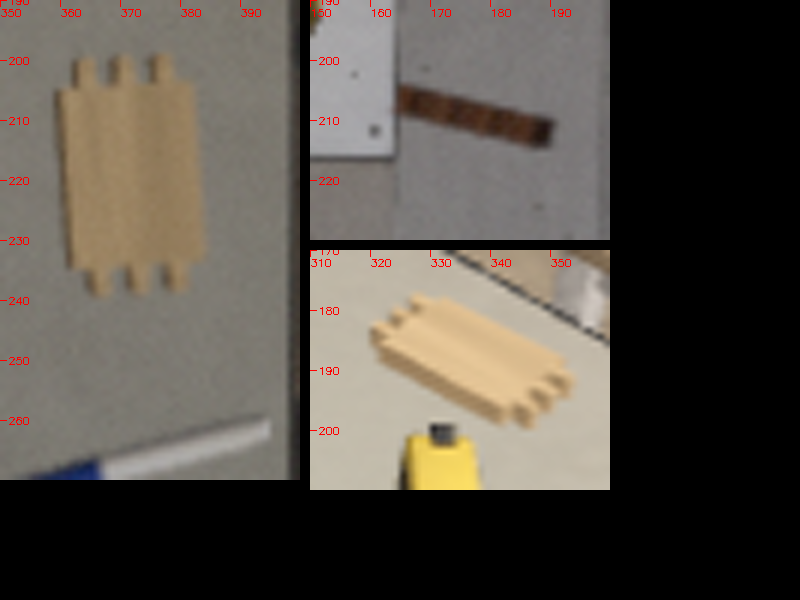

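```bash
cat > fit.py <<'E'
from h import *
def o(x,y,L,off=(0,0)): return [((u-off[0]+.5)/6-.5+x,(v-off[1]+.5)/6-.5+y) for u,v in L]
def fit(pts,obs,T,x0):
    def r(p): return np.concatenate([(proj(n,T(np.array(P,float),p))-np.array(o_)).ravel() for n,P,o_ in zip(*[list(x) for x in zip(*[(a,b,c) for (a,b),c in zip(pts,obs)])])])
    s=least_squares(r,x0,loss="soft_l1",f_scale=1,x_scale=[100,100,1]); 
    print(s.x,np.degrees(s.x[2])); print(np.round(r(s.x).reshape(-1,2),1).tolist()); return s.x
c,s=np.cos(np.radians(25)),np.sin(np.radians(25))
def flat(P,p):
    a=p[2]; return P@np.array([[np.cos(a),-np.sin(a),0],[np.sin(a),np.cos(a),0],[0,0,1]]).T+[p[0],p[1],0]
def bed(P,p):
    Q=np.c_[P[:,0]*c-P[:,2]*s,P[:,1],P[:,0]*s+P[:,2]*c+38.9]; return flat(Q,p)
if __name__=="__main__":
    B=[(217,60,0),(217,-60,0),(-18,60,40),(-18,-60,40),(0,60,40),(0,-60,40),(0,-60,0)]
    fit([("top",B),("scene",[(217,60,0),(217,-60,0),(0,60,40),(0,-60,40)])],
     [o(253,142,[(425,22),(574,228),(22,317),(167,517),(50,296),(191,493),(210,480)]),o(250,138,[(105,97),(304,122),(30,398),(248,431)])],bed,[400,-50,-.8])
    E=[(-7.5,34,80),(7.5,34,80),(-7.5,-34,80),(7.5,-34,80),(7.5,-34,0),(-7.5,-34,0)]
    fit([("top",E),("scene",[(-7.5,34,80),(-7.5,34,0),(-7.5,-34,80),(-7.5,-34,0)])],
     [o(150,190,[(398,114),(402,85),(531,145),(537,117),(553,120),(548,148)],(310,0)),o(180,235,[(455,107),(480,234),(594,64),(609,184)],(400,0))],flat,[430,250,0])
    S=[(45.5,34,15),(45.5,-34,15),(-45.5,34,15),(-45.5,-34,15)]+[(60,y,15) for y in(19.8,0,-19.8)]+[(-60,y,15) for y in(19.8,0,-19.8)]
    fit([("top",S)],[o(350,190,[(60,89),(194,82),(70,267),(206,258),(86,58),(122,56),(160,54),(102,296),(139,294),(177,291)])],flat,[400,-350,0])
    print(unproj("top",[(x/1.5625,y/1.5625) for x,y in[(508,388),(215,378),(237,300),(382,250)]],40)[:,:2])
E
python3 fit.py
```

```text
[505.15700132  -5.68461375  -0.93395143] -53.51147530842754
[[-0.3, -0.1], [0.2, 0.5], [-0.6, -0.1], [-0.5, 0.5], [-0.6, -0.0], [0.3, 1.2], [0.9, -0.1], [-0.2, -1.0], [0.3, -1.0], [-0.8, -1.1], [0.1, -1.2]]
[ 4.88912345e+02  2.85768215e+02 -2.28480056e-01] -13.090942933277434
[[-1.3, -0.6], [-0.6, -0.8], [-0.4, 0.1], [-0.1, -0.4], [0.8, -0.1], [0.4, 0.0], [0.8, 2.4], [-0.0, -0.3], [0.8, 0.9], [0.4, -0.6]]
[ 4.69186271e+02 -2.94920318e+02  7.17173173e-02] 4.1090996004628
[[-0.1, -0.2], [-0.4, -0.3], [0.2, 0.3], [-0.3, 0.4], [-0.2, -0.1], [0.3, -0.1], [0.3, -0.1], [-0.2, 0.0], [0.1, -0.1], [0.2, 0.0]]
[[ 379.80589136 -150.38347358]
 [ 389.59163363  400.2726926 ]
 [ 536.91904704  362.9256098 ]
 [ 636.46702113   91.14055888]]
```

```bash
cat >> h.py <<'E'
def need(P,ydeg=None):
    s=ctrl.read_state(); R=s["eef_rot"]; d=R.T@(np.array(P,float)-s["eef_pos"])
    cur=np.degrees(np.arctan2(R[1,1],R[0,1])); t=0 if ydeg is None else -((ydeg-cur+180)%360-180)
    print("t",round(s["clock"],2),"pos",s["eef_pos"].round(1),"yang",round(cur,1),"q7",round(s["q"][6],1),"need",d.round(1),"turn",round(t,1))
E
python3 -c "
from h import *
need([489,286,250],76.9)"
echo '[{"dz":-45, "aperture":94}, {"dx":35, "dy":-35, "dz":-50, "spin":-8, "aperture":94}, {"dx":70, "dy":-70, "dz":-50, "spin":-16, "aperture":94}, {"dx":105, "dy":-105, "dz":-50, "spin":-24, "aperture":94}, {"dx":140, "dy":-140, "dz":-50, "spin":-32, "aperture":94}, {"dx":170, "dy":-175, "dz":-50, "spin":-40, "aperture":94}, {"dx":205, "dy":-215, "dz":-50, "spin":-48, "aperture":94}, {"dx":240, "dy":-250, "dz":-50, "spin":-56, "aperture":94}]' | python3 steer.py
python3 -c "
from h import *
need([489,286,250],76.9)"
```

```text
t 0.2 pos [ 174.3 -600.   205.1] yang -73.8 q7 -3.0 need [ 549.4 -763.   -44.4] turn -150.7
clock: 1.0
eef_pos: [334.0, -293.6, 255.5]
eef_rot: [[0.301, 0.954, -0.0], [0.954, -0.301, -0.0], [-0.0, 0.0, -1.0]]
wrist_force: [1.5, -1.4, 0.9]
opening: 94.2
grasp_force: 0.0
t 1.0 pos [ 334.  -293.6  255.5] yang -17.5 q7 18.8 need [599.3 -26.4   5.2] turn -94.4
```

```bash
echo '[{"dx":45, "spin":-8, "aperture":94}, {"dx":90, "spin":-16, "aperture":94}, {"dx":135, "dy":-5, "spin":-24, "aperture":94}, {"dx":180, "dy":-10, "spin":-32, "aperture":94}, {"dx":225, "dy":-10, "spin":-40, "aperture":94}, {"dx":270, "dy":-10, "spin":-48, "aperture":94}, {"dx":315, "dy":-10, "spin":-56, "aperture":94}, {"dx":360, "dy":-10, "spin":-64, "aperture":94}]' | python3 steer.py
python3 -c "
from h import *
need([489,286,250],76.9)"
```

```text
clock: 1.8
eef_pos: [434.5, 52.1, 255.7]
eef_rot: [[-0.726, 0.688, 0.001], [0.688, 0.726, -0.0], [-0.001, 0.0, -1.0]]
wrist_force: [2.6, -0.9, -0.2]
opening: 94.1
grasp_force: 0.0
t 1.8 pos [434.5  52.1 255.7] yang 46.5 q7 33.5 need [121.4 207.2   5.6] turn -30.4
```

```bash
echo '[{"dx":20, "dy":35, "spin":-8, "aperture":94}, {"dx":40, "dy":70, "spin":-16, "aperture":94}, {"dx":60, "dy":105, "spin":-24, "aperture":94}, {"dx":80, "dy":140, "spin":-30.4, "aperture":94}, {"dx":100, "dy":175, "spin":-30.4, "aperture":94}, {"dx":121, "dy":207, "dz":5, "spin":-30.4, "aperture":94}, {"dx":121, "dy":207, "dz":5, "spin":-30.4, "aperture":94}, {"dx":121, "dy":207, "dz":5, "spin":-30.4, "aperture":94}]' | python3 steer.py
python3 - <<'E'
from h import *
need([489,286,250],76.9)
t=viewer.get_image("top"); s=viewer.get_image("scene")
c=np.zeros((480,800,3),np.uint8); c[:,:360]=crop(t,140,170,60,80,6); c[:,370:790]=crop(s,165,205,70,80,6)
cv2.imwrite("pics/d.png",c)
E
```

```text
clock: 2.6
eef_pos: [489.8, 284.1, 250.0]
eef_rot: [[-0.973, 0.23, -0.001], [0.23, 0.973, 0.0], [0.001, -0.0, -1.0]]
wrist_force: [0.6, -0.5, -0.6]
opening: 93.9
grasp_force: 0.0
t 2.6 pos [489.8 284.1 250. ] yang 76.7 q7 27.5 need [ 1.2  1.7 -0. ] turn -0.2
```

View pics/d.png

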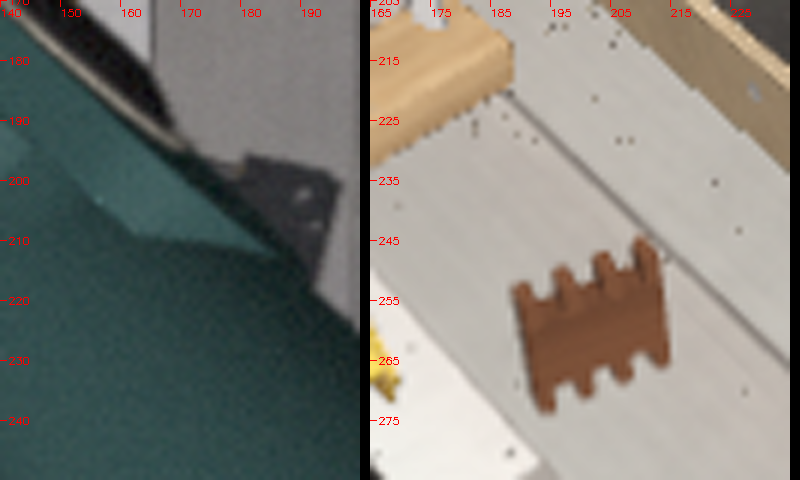

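Run:
```python
from h import *
from fit import flat
print(unproj("scene",[(192,272.3),(214.3,265.0)],0), unproj("scene",[(189.5,252.7),(211.8,244.8)],80))
p=np.array([488.9,285.8,-.228]); print(flat(np.array([[-7.5,34,0],[-7.5,-34,0],[7.5,34,0],[7.5,-34,0.]]),p))
```

```text
[[494.00802345 320.56918688   0.        ]
 [473.93444671 256.13225252   0.        ]] [[495.82370085 316.6077476   80.        ]
 [479.7410701  253.28345702  80.        ]]
[[489.27910801 320.6153167    0.        ]
 [473.90908595 254.37512934   0.        ]
 [503.89091405 317.22487066   0.        ]
 [488.52089199 250.9846833    0.        ]]
```

```bash
echo '[{"dy":2, "dz":45, "aperture":94}, {"dy":2, "dz":90, "aperture":94}, {"dy":2, "dz":135, "aperture":94}, {"dy":2, "dz":160, "aperture":94}, {"dy":2, "dz":185, "aperture":94}, {"dy":2, "dz":198, "aperture":94}, {"dy":2, "dz":198, "aperture":94}]' | python3 steer.py
echo '[{"aperture":60}, {"aperture":60}, {"aperture":60}, {"aperture":60}, {"aperture":60}, {"aperture":60}, {"aperture":60}]' | python3 steer.py 15
```

```text
clock: 3.4
eef_pos: [490.5, 284.2, 51.7]
eef_rot: [[-0.973, 0.233, -0.001], [0.233, 0.973, -0.001], [0.001, -0.001, -1.0]]
wrist_force: [0.4, 0.5, 0.3]
opening: 94.0
grasp_force: 0.0
clock: 4.1
eef_pos: [491.2, 285.7, 53.2]
eef_rot: [[-0.973, 0.232, 0.001], [0.232, 0.973, 0.0], [-0.001, 0.0, -1.0]]
wrist_force: [-0.3, -0.9, 8.1]
opening: 67.8
grasp_force: 15.0
```

```bash
echo '[{"dz":-30, "aperture":60}, {"dz":-70, "aperture":60}, {"dz":-115, "aperture":60}, {"dz":-160, "aperture":60}, {"dz":-170, "aperture":60}]' | python3 steer.py
python3 - <<'E'
from h import *
need([511,-13.7,215],36.5)
uv=[(145/6+252.6,380/6+141.6),(388/6+252.6,206/6+141.6)]
from fit import bed
p=np.array([505.16,-5.68,-.934])
print(unproj("top",uv[:1],45),unproj("top",uv[1:],105),bed(np.array([[14,0,0],[155,0,0.]]),p))
E
```

```text
clock: 4.6
eef_pos: [491.8, 286.8, 227.2]
eef_rot: [[-0.973, 0.231, 0.005], [0.231, 0.973, 0.002], [-0.005, 0.004, -1.0]]
wrist_force: [0.2, -0.3, -1.2]
opening: 68.0
grasp_force: 15.0
t 4.6 pos [491.8 286.8 227.2] yang 76.6 q7 26.1 need [ -88.1 -287.9   11.6] turn 40.1
[[504.94404741  -5.95644501  45.        ]] [[ 586.45818247 -115.95371479  105.        ]] [[ 512.70475693  -15.88146208   44.81665566]
 [ 588.69123741 -118.62475879  104.40583057]]
```

```bash
echo '[{"dx":-13, "dy":-40, "spin":6, "aperture":60}, {"dx":-26, "dy":-85, "spin":13, "aperture":60}, {"dx":-39, "dy":-130, "spin":20, "aperture":60}, {"dx":-52, "dy":-175, "spin":27, "aperture":60}, {"dx":-65, "dy":-220, "spin":34, "aperture":60}, {"dx":-78, "dy":-260, "dz":5, "spin":40, "aperture":60}, {"dx":-88, "dy":-288, "dz":10, "spin":40, "aperture":60}, {"dx":-88, "dy":-288, "dz":12, "spin":40, "aperture":60}]' | python3 steer.py
python3 - <<'E'
from h import *
need([511,-13.7,215],36.5)
E
```

```text
clock: 5.4
eef_pos: [509.3, -19.4, 209.5]
eef_rot: [[-0.592, 0.806, -0.001], [0.806, 0.592, -0.001], [-0.0, -0.002, -1.0]]
wrist_force: [0.4, 0.7, -0.9]
opening: 67.6
grasp_force: 15.0
t 5.4 pos [509.3 -19.4 209.5] yang 36.3 q7 25.0 need [ 3.6  4.7 -5.5] turn -0.2
```

```bash
echo '[{"aperture":60}, {"aperture":60}, {"aperture":60}]' | python3 steer.py | sed -n 2p
python3 - <<'E'
from h import *
need([511,-13.7,110],36.5)
t=viewer.get_image("top"); s=viewer.get_image("scene")
c=np.zeros((540,800,3),np.uint8); c[:,:390]=crop(s,240,90,65,90,6)[:, :390]; c[:,400:790]=crop(t,253,142,65,90,6)
c[:,:390]=crop(s,235,130,65,90,6)
cv2.imwrite("pics/e.png",c)
E
```

```text
eef_pos: [509.6, -13.9, 210.6]
t 5.7 pos [509.6 -13.9 210.6] yang 36.7 q7 24.9 need [ -0.7   1.2 100.6] turn 0.2
```

View pics/e.png

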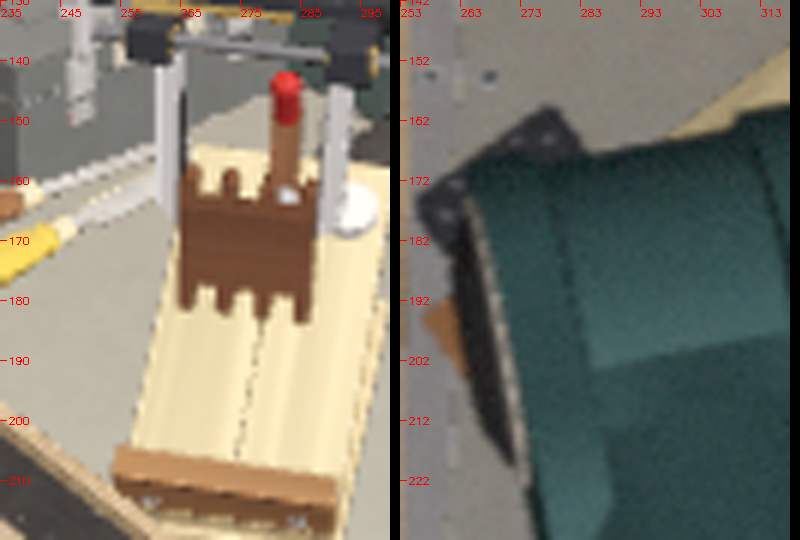

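```bash
echo '[{"dy":1, "dz":45, "aperture":60}, {"dy":1, "dz":80, "aperture":60}, {"dy":1, "dz":100, "aperture":60}, {"dy":1, "dz":106, "aperture":60}, {"dy":1, "dz":108, "aperture":60}, {"dy":1, "dz":108, "aperture":60}]' | python3 steer.py
echo '[{"dz":2, "aperture":60}, {"dz":4, "aperture":60}, {"dz":6, "aperture":60}, {"dz":6, "aperture":60}]' | python3 steer.py
```

```text
clock: 6.4
eef_pos: [511.0, -14.2, 103.3]
eef_rot: [[-0.596, 0.803, 0.001], [0.803, 0.596, -0.0], [-0.001, 0.001, -1.0]]
wrist_force: [0.8, -0.0, -0.2]
opening: 68.0
grasp_force: 15.0
clock: 6.8
eef_pos: [511.3, -14.6, 97.6]
eef_rot: [[-0.596, 0.803, 0.002], [0.803, 0.596, -0.001], [-0.002, 0.001, -1.0]]
wrist_force: [-2.0, -0.6, 14.7]
opening: 68.0
grasp_force: 15.0
```

```bash
echo '[{"aperture":60}, {"dx":4, "aperture":60}, {"dx":9, "dz":1, "aperture":60}, {"dx":13, "dz":3, "aperture":60}, {"dx":18, "dz":4.5, "aperture":60}, {"dx":22, "dz":6.5, "aperture":60}, {"dx":27, "dz":9, "aperture":60}, {"dx":27, "dz":9, "aperture":60}]' | python3 steer.py 8
echo '[{"dx":2, "dz":1, "aperture":60}, {"dx":4, "dz":2, "aperture":60}, {"dx":4, "dz":2, "aperture":60}]' | python3 steer.py
python3 - <<'E'
from h import *
s=viewer.get_image("scene")
cv2.imwrite("pics/f.png",crop(s,235,130,65,90,6))
E
```

```text
clock: 7.6
eef_pos: [493.6, 7.9, 87.0]
eef_rot: [[-0.597, 0.802, -0.001], [0.802, 0.597, 0.0], [0.001, -0.001, -1.0]]
wrist_force: [-0.2, 1.6, 1.0]
opening: 68.2
grasp_force: 8.0
clock: 7.9
eef_pos: [491.9, 10.3, 85.4]
eef_rot: [[-0.596, 0.803, 0.0], [0.803, 0.596, -0.0], [-0.0, -0.0, -1.0]]
wrist_force: [0.2, -0.3, 0.9]
opening: 67.6
grasp_force: 8.0
```

View pics/f.png

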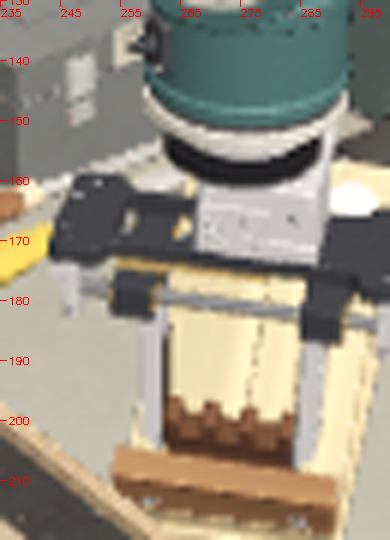

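Run:
```python
from h import *
from fit import bed
p=np.array([505.16,-5.68,-.934])
P=np.array([[0,34,80],[0,-34,80],[15,34,80],[15,-34,80],[0,60,40],[0,-60,40.]])
print(proj("scene",bed(P,p)).round(1))
# vertical: cradle frame bottom centre
w=lambda Q:bed(np.c_[Q[:,0]*.9063+(Q[:,2]-38.9)*.4226,Q[:,1],-Q[:,0]*.4226+(Q[:,2]-38.9)*.9063],p)
for X,z in((-20,38),(0,40),(10,46)):print(proj("scene",w(np.array([[X-7.5,34,z+80],[X-7.5,-34,z+80],[X+7.5,34,z+80],[X+7.5,-34,z+80.]]))).round(1).tolist())
need([511,-13.7,110])
```

```text
[[260.7 198.6]
 [282.5 201.7]
 [261.7 194.3]
 [283.3 197.3]
 [253.7 202.8]
 [291.  208.2]]
[[261.2, 195.7], [283.0, 198.8], [262.2, 192.7], [283.7, 195.7]]
[[262.5, 191.2], [284.0, 194.2], [263.5, 188.3], [284.8, 191.3]]
[[263.2, 187.8], [284.6, 190.7], [264.1, 184.9], [285.3, 187.8]]
t 7.95 pos [491.9  10.3  85.4] yang 36.6 q7 14.6 need [-30.6   1.  -24.6] turn 0
```

```bash
echo '[{"aperture":80}, {"aperture":94}, {"aperture":94}, {"aperture":94}]' | python3 steer.py
echo '[{"dz":-10, "aperture":94}, {"dz":-40, "aperture":94}, {"dz":-85, "aperture":94}, {"dz":-130, "aperture":94}, {"dz":-165, "aperture":94}, {"dz":-165, "aperture":94}]' | python3 steer.py | sed -n 1,2p
python3 - <<'E'
from h import *
need([469.2,-294.9,250],94.1)
s=viewer.get_image("scene")
cv2.imwrite("pics/g.png",crop(s,235,130,65,90,6))
E
```

```text
clock: 8.35
eef_pos: [491.9, 10.5, 85.4]
eef_rot: [[-0.596, 0.803, -0.0], [0.803, 0.596, 0.0], [0.0, -0.0, -1.0]]
wrist_force: [0.4, 0.2, 0.2]
opening: 93.1
grasp_force: 0.0
clock: 8.95
eef_pos: [493.7, 10.9, 255.4]
t 8.95 pos [493.7  10.9 255.4] yang 36.6 q7 24.7 need [-230.8 -202.1    5.6] turn -57.5
```

View pics/g.png

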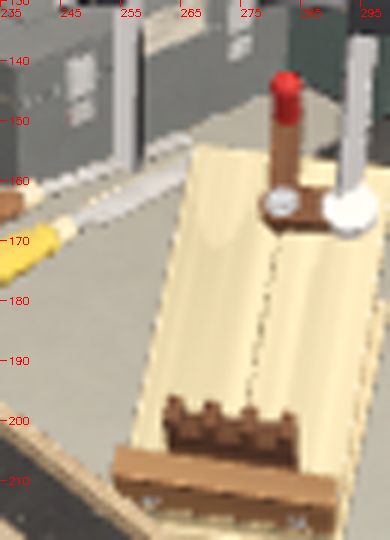

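```bash
echo '[{"dx":-30, "dy":-27, "spin":-8, "aperture":94}, {"dx":-62, "dy":-54, "spin":-16, "aperture":94}, {"dx":-94, "dy":-82, "spin":-24, "aperture":94}, {"dx":-126, "dy":-110, "spin":-32, "aperture":94}, {"dx":-158, "dy":-138, "spin":-40, "aperture":94}, {"dx":-190, "dy":-166, "spin":-48, "aperture":94}, {"dx":-220, "dy":-192, "spin":-56, "aperture":94}, {"dx":-231, "dy":-202, "dz":5, "spin":-57.5, "aperture":94}]' | python3 steer.py | sed -n 2p
echo '[{"aperture":94}, {"aperture":94}, {"aperture":94}]' | python3 steer.py | sed -n 2p
python3 - <<'E'
from h import *
need([469.2,-294.9,60],94.1)
E
```

```text
eef_pos: [466.0, -299.5, 244.5]
eef_pos: [467.8, -294.1, 245.4]
t 10.1 pos [ 467.8 -294.1  245.4] yang 94.1 q7 112.9 need [ -1.4  -1.  185.4] turn 0.0
```

```bash
echo '[{"dx":-1.4, "dy":-1, "dz":45, "aperture":94}, {"dx":-1.4, "dy":-1, "dz":90, "aperture":94}, {"dx":-1.4, "dy":-1, "dz":135, "aperture":94}, {"dx":-1.4, "dy":-1, "dz":175, "aperture":94}, {"dx":-1.4, "dy":-1, "dz":205, "aperture":94}, {"dx":-1.4, "dy":-1, "dz":222, "aperture":94}, {"dx":-1.4, "dy":-1, "dz":222, "aperture":94}]' | python3 steer.py
echo '[{"dz":8, "aperture":94}, {"dz":15, "aperture":94}, {"dz":17.5, "aperture":94}, {"dz":17.5, "aperture":94}]' | python3 steer.py
```

```text
clock: 10.8
eef_pos: [468.3, -294.6, 21.8]
eef_rot: [[-0.997, -0.073, -0.002], [-0.073, 0.997, 0.002], [0.002, 0.002, -1.0]]
wrist_force: [0.3, -0.5, -0.0]
opening: 94.5
grasp_force: 0.0
clock: 11.2
eef_pos: [469.0, -296.4, 6.0]
eef_rot: [[-0.997, -0.071, -0.0], [-0.071, 0.997, -0.0], [0.0, -0.0, -1.0]]
wrist_force: [0.5, -0.4, 0.6]
opening: 93.6
grasp_force: 0.0
```

```bash
echo '[{"aperture":60}, {"aperture":60}, {"aperture":60}, {"aperture":60}, {"aperture":60}, {"aperture":60}]' | python3 steer.py 15
echo '[{"dz":-15, "aperture":60}, {"dz":-50, "aperture":60}, {"dz":-95, "aperture":60}, {"dz":-140, "aperture":60}, {"dz":-185, "aperture":60}, {"dz":-230, "aperture":60}, {"dz":-244, "aperture":60}, {"dz":-244, "aperture":60}]' | python3 steer.py
python3 - <<'E'
from h import *
from fit import bed
p=np.array([505.16,-5.68,-.934])
print(bed(np.array([[86,-1.1,0],[86,-1.1,15]]),p))
need(bed(np.array([[86,-1.1,10]]),p)[0]+[0,0,140],36.6)
E
```

```text
clock: 11.8
eef_pos: [469.0, -296.4, 6.1]
eef_rot: [[-0.997, -0.072, 0.0], [-0.072, 0.997, -0.0], [-0.0, -0.0, -1.0]]
wrist_force: [-0.7, 0.4, 4.3]
opening: 67.7
grasp_force: 15.0
clock: 12.6
eef_pos: [469.6, -296.6, 252.5]
eef_rot: [[-0.997, -0.072, 0.003], [-0.072, 0.997, -0.003], [-0.003, -0.003, -1.0]]
wrist_force: [0.7, 0.4, -1.0]
opening: 67.7
grasp_force: 15.0
[[550.62195864 -69.00020923  75.24517051]
 [546.85248228 -63.9034022   88.83978732]]
t 12.6 pos [ 469.6 -296.6  252.5] yang 94.1 q7 113.0 need [-94.7 224.9  27.8] turn 57.5
```

```bash
python3 -c "
from h import *
need([545.9,-62.6,200],36.6)"
echo '[{"dx":-11, "dy":28, "spin":7, "aperture":60}, {"dx":-22, "dy":56, "spin":14, "aperture":60}, {"dx":-33, "dy":84, "spin":21, "aperture":60}, {"dx":-44, "dy":112, "spin":28, "aperture":60}, {"dx":-55, "dy":140, "spin":36, "aperture":60}, {"dx":-66, "dy":168, "spin":44, "aperture":60}, {"dx":-77, "dy":196, "spin":52, "aperture":60}, {"dx":-90, "dy":226, "spin":57.5, "aperture":60}]' | python3 steer.py | sed -n 2p
echo '[{"aperture":60}, {"aperture":60}, {"aperture":60}]' | python3 steer.py | sed -n 2p
python3 - <<'E'
from h import *
need([545.9,-62.6,108],36.6)
s=viewer.get_image("scene")
cv2.imwrite("pics/i.png",crop(s,235,100,80,115,5))
E
```

```text
t 12.6 pos [ 469.6 -296.6  252.5] yang 94.1 q7 113.0 need [-92.7 228.1  52.1] turn 57.5
eef_pos: [541.9, -63.5, 248.4]
eef_pos: [542.0, -65.4, 249.0]
t 13.7 pos [542.  -65.4 249. ] yang 36.6 q7 31.1 need [ -0.3   5.  141. ] turn 0.0
```

View pics/i.png

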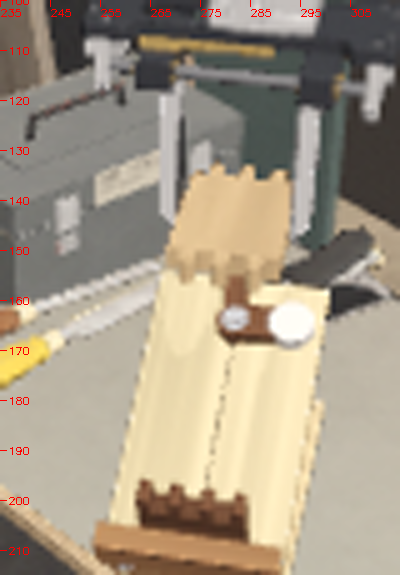

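```bash
echo '[{"dy":3, "dz":40, "aperture":60}, {"dy":5, "dz":80, "aperture":60}, {"dy":5, "dz":115, "aperture":60}, {"dy":5, "dz":133, "aperture":60}, {"dy":5, "dz":138, "aperture":60}, {"dy":5, "dz":138, "aperture":60}, {"dy":5, "dz":138, "aperture":60}]' | python3 steer.py
python3 -c "
from h import *
need([545.9,-62.6,80],36.6)"
```

```text
clock: 14.45
eef_pos: [547.2, -61.9, 113.0]
eef_rot: [[-0.596, 0.803, 0.001], [0.803, 0.596, -0.0], [-0.001, 0.001, -1.0]]
wrist_force: [0.0, -0.3, -1.5]
opening: 67.5
grasp_force: 15.0
t 14.45 pos [547.2 -61.9 113. ] yang 36.6 q7 24.9 need [ 0.2 -1.5 33. ] turn -0.0
```

```bash
echo '[{"dy":-0.8, "dz":4, "aperture":60}, {"dy":-0.8, "dz":7, "aperture":60}, {"dy":-0.8, "dz":10, "aperture":60}, {"dy":-0.8, "dz":12, "aperture":60}, {"dy":-0.8, "dz":14, "aperture":60}, {"dy":-0.8, "dz":16, "aperture":60}]' | python3 steer.py 8 | sed -n '2p;4,6p'
echo '[{"dz":2, "aperture":60}, {"dz":4, "aperture":60}, {"dz":6, "aperture":60}, {"dz":8, "aperture":60}, {"dz":10, "aperture":60}, {"dz":12, "aperture":60}, {"dz":12, "aperture":60}]' | python3 steer.py | sed -n '2p;4,6p'
python3 -c "
from h import *
need([545.9,-62.6,80],36.6)"
```

```text
eef_pos: [546.0, -61.9, 95.8]
wrist_force: [0.2, 0.3, -0.2]
opening: 68.2
grasp_force: 8.0
eef_pos: [545.8, -62.0, 83.7]
wrist_force: [0.2, -0.3, -1.0]
opening: 68.2
grasp_force: 8.0
t 15.75 pos [545.8 -62.   83.7] yang 36.6 q7 23.5 need [-0.5 -0.3  3.7] turn 0.0
```

```bash
echo '[{"dz":2, "aperture":60}, {"dz":3, "aperture":60}, {"dz":4, "aperture":60}, {"dz":4, "aperture":60}]' | python3 steer.py | sed -n '2p;4,6p'
echo '[{"dz":1, "aperture":60}, {"dz":2, "aperture":60}, {"dz":2, "aperture":60}]' | python3 steer.py | sed -n '2p;4,6p'
```

```text
eef_pos: [545.9, -62.0, 79.9]
wrist_force: [0.5, 0.4, -0.5]
opening: 67.8
grasp_force: 8.0
eef_pos: [546.2, -62.3, 78.3]
wrist_force: [-1.8, -2.1, 6.7]
opening: 67.8
grasp_force: 8.0
```

```bash
echo '[{"dx":2, "dz":0.4, "aperture":60}, {"dx":4, "dz":1.3, "aperture":60}, {"dx":6, "dz":2.2, "aperture":60}, {"dx":8, "dz":3.2, "aperture":60}, {"dx":8, "dz":3.2, "aperture":60}]' | python3 steer.py | sed -n '2p;4,6p'
echo '[{"dx":1.5, "dz":0.7, "aperture":60}, {"dx":3, "dz":1.4, "aperture":60}, {"dx":4.5, "dz":2.1, "aperture":60}, {"dx":6, "dz":2.8, "aperture":60}, {"dx":6, "dz":2.8, "aperture":60}]' | python3 steer.py | sed -n '2p;4,6p'
```

```text
eef_pos: [540.9, -55.2, 74.5]
wrist_force: [-0.2, -0.0, -1.5]
opening: 68.1
grasp_force: 8.0
eef_pos: [537.4, -50.6, 71.8]
wrist_force: [-0.1, 0.3, -0.8]
opening: 68.0
grasp_force: 8.0
```

```bash
cat > chk.py <<'E'
from h import *
from fit import bed
p=np.array([505.16,-5.68,-.934]); s=ctrl.read_state()
d=s["eef_pos"]-[p[0],p[1],38.9]; u=np.array([np.cos(p[2]),np.sin(p[2]),0]); X=d@u; Y=d@[-u[1],u[0],0]; Z=d[2]
print("tcp in bed x %.1f y %.1f z %.1f"%(X*.9063+Z*.4226,Y,-X*.4226+Z*.9063),"F",s["wrist_force"].round(1),"Fdownhill %.1f"%(-s["wrist_force"]@u),"t",s["clock"])
E
python3 chk.py
```

```text
tcp in bed x 64.0 y -0.7 z 6.5 F [-0.1  0.3 -0.8] Fdownhill 0.3 t 17.45
```

```bash
echo '[{"dx":1, "dz":0.5, "aperture":60}, {"dx":2, "dz":1, "aperture":60}, {"dx":3, "dz":1.4, "aperture":60}, {"dx":3, "dz":1.4, "aperture":60}]' | python3 steer.py >/dev/null; python3 chk.py
echo '[{"dx":1, "dz":0.5, "aperture":60}, {"dx":2, "dz":1, "aperture":60}, {"dx":2, "dz":1, "aperture":60}]' | python3 steer.py>/dev/null; python3 chk.py
echo '[{"dx":1, "dz":0.5, "aperture":60}, {"dx":2, "dz":1, "aperture":60}, {"dx":2, "dz":1, "aperture":60}]' | python3 steer.py>/dev/null; python3 chk.py
```

```text
tcp in bed x 60.8 y -0.7 z 6.5 F [ 0.1 -0.6 -0.9] Fdownhill -0.6 t 17.85
tcp in bed x 58.5 y -0.7 z 6.5 F [ 0.6 -0.4 -1.1] Fdownhill -0.7 t 18.15
tcp in bed x 56.5 y -0.7 z 6.4 F [ 1.  -0.3 -0.8] Fdownhill -0.8 t 18.45
```

```bash
echo '[{"dx":1, "dz":0.5, "aperture":60}, {"dx":2, "dz":1, "aperture":60}, {"dx":2, "dz":1, "aperture":60}]' | python3 steer.py>/dev/null; python3 chk.py
echo '[{"dx":1, "dz":0.5, "aperture":60}, {"dx":2, "dz":1, "aperture":60}, {"dx":2, "dz":1, "aperture":60}]' | python3 steer.py>/dev/null; python3 chk.py
python3 - <<'E'
from h import *
s=viewer.get_image("scene"); np.save("s1.npy",s)
E
```

```text
tcp in bed x 55.8 y -0.7 z 6.3 F [ 2.2 -5.7  6.2] Fdownhill -5.9 t 18.75
tcp in bed x 53.7 y -0.7 z 6.2 F [ 2.3 -7.1  7.4] Fdownhill -7.1 t 19.05
```

```bash
echo '[{"aperture":80}, {"aperture":94}, {"aperture":94}, {"aperture":94}]' | python3 steer.py | sed -n '2p;4,6p'
echo '[{"dz":-10, "aperture":94}, {"dz":-40, "aperture":94}, {"dz":-85, "aperture":94}, {"dz":-130, "aperture":94}, {"dz":-175, "aperture":94}, {"dz":-175, "aperture":94}, {"dz":-175, "aperture":94}]' | python3 steer.py | sed -n 2p
python3 - <<'E'
from h import *
from fit import bed
p=np.array([505.16,-5.68,-.934])
obs={"top":(508/6+252.6,104/6+141.6),"scene":(196/6+249.6,36/6+137.6)}
K=lambda th,z:np.array([[175.2+60*np.sin(th),-60*np.cos(th),z]])
for n in obs:
  for th in(1.3,1.4,1.5,1.6,1.7): print(n,th,(proj(n,bed(K(th,53.),p))[0]-obs[n]).round(1))
print(proj("top",bed(np.array([[175.2,0,30.]]),p)),420/6+252.6,182/6+141.6)
need([540,-60,300])
s=viewer.get_image("scene"); a=np.load("s1.npy"); np.save("s2.npy",s)
# pale board / dark end board numeric check: colour profile along expected bed lines y=-25..25 in scene
for y in(20,-10,0,10,-20,-45):
    x=np.arange(10,170,4.); uv=proj("scene",bed(np.c_[x,0*x+y,0*x+(15 if abs(y)<40 else 0)],p))+[.3,1]
    v=cv2.remap(s,uv[None].astype(np.float32)[...,0],uv[None].astype(np.float32)[...,1],cv2.INTER_LINEAR)[0]
    print(y,[int(k) for k in v[:,2]])
E
```

```text
eef_pos: [530.9, -41.7, 66.4]
wrist_force: [-0.4, 0.7, -0.2]
opening: 93.1
grasp_force: 0.0
eef_pos: [531.3, -41.9, 242.8]
top 1.3 [3.5 7.6]
top 1.4 [2.6 5.6]
top 1.5 [1.5 3.6]
top 1.6 [0.2 1.7]
top 1.7 [-1.3  0. ]
scene 1.3 [ 6.4 -0.5]
scene 1.4 [ 4.8 -1. ]
scene 1.5 [ 3.1 -1.4]
scene 1.6 [ 1.4 -1.6]
scene 1.7 [-0.4 -1.7]
[[321.71529316 172.70731334]] 322.6 171.93333333333334
t 20.2 pos [531.3 -41.9 242.8] yang 36.6 q7 28.8 need [-19.8  -3.7 -57.1] turn 0
20 [85, 43, 35, 39, 45, 50, 61, 66, 58, 109, 156, 162, 162, 161, 160, 159, 158, 157, 158, 158, 157, 157, 156, 157, 162, 164, 160, 161, 170, 174, 175, 174, 174, 175, 174, 174, 175, 176, 179, 178]
-10 [75, 43, 36, 40, 51, 53, 61, 83, 134, 148, 154, 154, 154, 154, 154, 153, 154, 154, 154, 154, 153, 152, 151, 152, 164, 180, 186, 188, 188, 188, 189, 189, 189, 189, 189, 190, 189, 109, 48, 60]
0 [86, 44, 35, 41, 49, 52, 58, 79, 82, 127, 160, 163, 164, 164, 164, 163, 163, 164, 165, 165, 164, 164, 164, 165, 164, 166, 161, 157, 163, 179, 174, 150, 165, 172, 180, 187, 145, 54, 43, 83]
10 [77, 45, 37, 41, 53, 55, 61, 100, 163, 166, 165, 165, 166, 166, 165, 164, 164, 164, 164, 163, 162, 162, 163, 163, 166, 183, 187, 188, 188, 189, 189, 188, 188, 188, 188, 188, 188, 180, 130, 92]
-20 [89, 45, 36, 44, 51, 53, 56, 78, 118, 128, 153, 155, 156, 156, 155, 155, 155, 155, 155, 155, 155, 154, 154, 154, 160, 164, 161, 161, 176, 192, 193, 194, 195, 196, 196, 197, 196, 155, 66, 54]
-45 [96, 99, 149, 194, 197, 197, 197, 196, 196, 197, 198, 197, 197, 197, 198, 198, 198, 197, 197, 197, 198, 198, 197, 196, 196, 197, 197, 197, 197, 196, 196, 197, 197, 196, 196, 196, 196, 196, 196, 191]
```

```bash
cat > cam.py <<'E'
from h import *
from fit import bed
p=np.array([505.16,-5.68,-.934])
K=lambda th:bed(np.array([[175.2+60*np.sin(th),-60*np.cos(th),37.]]),p)[0]-[0,0,12]
a=K(1.65); need(a,36.5); need(a+[0,0,60],36.5)
R=ctrl.read_state()["eef_rot"]
for th in (1.65,1.5,1.3,1.1,.9,.7,.5,.3,.15,0,-.08): print(th,(R.T@(K(th)-a)).round(1))
E
python3 cam.py
```

```text
t 20.25 pos [530.7 -42.  241.6] yang 36.6 q7 28.8 need [-153.     5.4   81.9] turn 0.1
t 20.25 pos [530.7 -42.  241.6] yang 36.6 q7 28.8 need [-153.     5.4   21.9] turn 0.1
1.65 [0. 0. 0.]
1.5 [-0. -9. -0.]
1.3 [  1.9 -20.8   0.8]
1.1 [  5.8 -32.    2.7]
0.9 [ 11.7 -42.    5.4]
0.7 [ 19.3 -50.6   8.9]
0.5 [ 28.3 -57.3  13.1]
0.3 [ 38.3 -62.   17.8]
0.15 [ 46.2 -64.   21.5]
0 [ 54.3 -64.6  25.3]
-0.08 [ 58.7 -64.4  27.3]
```

```bash
echo '[{"dx":-40, "dy":1, "aperture":70}, {"dx":-85, "dy":3, "aperture":70}, {"dx":-130, "dy":5, "aperture":70}, {"dx":-153, "dy":5.4, "dz":5, "aperture":70}, {"dx":-153, "dy":5.4, "dz":20, "aperture":70}, {"dx":-153, "dy":5.4, "dz":20, "aperture":70}, {"dx":-153, "dy":5.4, "dz":20, "aperture":70}]' | python3 steer.py | sed -n '2p;4,6p'
python3 cam.py | head -1
```

```text
eef_pos: [625.9, -160.3, 220.9]
wrist_force: [0.2, 0.0, 0.2]
opening: 70.2
grasp_force: 0.0
t 20.95 pos [ 625.9 -160.3  220.9] yang 36.7 q7 36.4 need [-1.3 -0.4 61.2] turn 0.2
```

```bash
echo '[{"dx":-1, "dz":15, "aperture":70}, {"dx":-1, "dz":30, "aperture":70}, {"dx":-1, "dz":45, "aperture":70}, {"dx":-1, "dz":55, "aperture":70}, {"dx":-1, "dz":61, "aperture":70}, {"dx":-1, "dz":61, "aperture":70}]' | python3 steer.py | sed -n '2p;4,6p'
echo '[{"aperture":40}, {"aperture":25}, {"aperture":10}, {"aperture":10}, {"aperture":10}, {"aperture":10}, {"aperture":10}, {"aperture":10}]' | python3 steer.py 20| sed -n '2p;4,6p'; python3 chk.py
```

```text
eef_pos: [626.9, -162.2, 159.6]
wrist_force: [-0.1, 0.5, -0.0]
opening: 70.1
grasp_force: 0.0
eef_pos: [627.9, -162.2, 160.8]
wrist_force: [5.6, -0.3, -0.0]
opening: 17.3
grasp_force: 20.2
tcp in bed x 231.7 y 5.6 z 26.5 F [ 5.6 -0.3 -0. ] Fdownhill -3.6 t 22.35
```

```bash
echo '[{"dy":-4.5, "aperture":10}, {"dy":-9, "aperture":10}, {"dx":1, "dy":-15, "dz":0.4, "aperture":10}, {"dx":1.9, "dy":-20.8, "dz":0.8, "aperture":10}, {"dx":3.8, "dy":-26.5, "dz":1.7, "aperture":10}, {"dx":5.8, "dy":-32, "dz":2.7, "aperture":10}, {"dx":8.5, "dy":-37, "dz":4, "aperture":10}, {"dx":11.7, "dy":-42, "dz":5.4, "aperture":10}]' | python3 steer.py 25| sed -n '2p;4,6p'; python3 chk.py
python3 - <<'E'
from h import *
from cam import K
for th in(1,.9,.8): need(K(th))
E
```

```text
eef_pos: [587.9, -177.9, 156.0]
wrist_force: [7.7, 1.9, 0.7]
opening: 17.0
grasp_force: 25.4
tcp in bed x 219.6 y -35.9 z 26.9 F [7.7 1.9 0.7] Fdownhill -3.1 t 23.15
t 23.15 pos [ 587.9 -177.9  156. ] yang 36.6 q7 37.2 need [-9.8 40.7 -3.6] turn 0.1
t 23.15 pos [ 587.9 -177.9  156. ] yang 36.6 q7 37.2 need [ -9.9  40.8 -63.6] turn 0.1
1.65 [0. 0. 0.]
1.5 [-0. -9. -0.]
1.3 [  1.9 -20.8   0.8]
1.1 [  5.8 -32.    2.6]
0.9 [ 11.7 -42.    5.3]
0.7 [ 19.3 -50.6   8.8]
0.5 [ 28.3 -57.4  12.9]
0.3 [ 38.3 -62.   17.5]
0.15 [ 46.3 -64.   21.2]
0 [ 54.4 -64.7  25. ]
-0.08 [ 58.7 -64.5  27. ]
t 23.15 pos [ 587.9 -177.9  156. ] yang 36.6 q7 37.2 need [-1.3  3.5  0.2] turn 0
t 23.15 pos [ 587.9 -177.9  156. ] yang 36.6 q7 37.2 need [ 1.9 -1.4  1.7] turn 0
t 23.15 pos [ 587.9 -177.9  156. ] yang 36.6 q7 37.2 need [ 5.5 -5.9  3.3] turn 0
```

```bash
echo '[{"dx":3.6, "dy":-4.4, "dz":1.6, "aperture":10}, {"dx":7.6, "dy":-8.6, "dz":3.5, "aperture":10}, {"dx":12, "dy":-12.2, "dz":5.5, "aperture":10}, {"dx":16.6, "dy":-15.3, "dz":7.7, "aperture":10}, {"dx":21.5, "dy":-17.8, "dz":10, "aperture":10}, {"dx":26.6, "dy":-20, "dz":12.4, "aperture":10}, {"dx":30.5, "dy":-21, "dz":14.2, "aperture":10}, {"dx":34.5, "dy":-22, "dz":16.1, "aperture":10}]' | python3 steer.py 30| sed -n '2p;4,6p'; python3 chk.py
echo '[{"dx":2.7, "dy":-0.2, "dz":1.3, "aperture":10}, {"dx":5.4, "dy":-0.4, "dz":2.6, "aperture":10}, {"dx":8.1, "dy":-0.6, "dz":3.8, "aperture":10}, {"dx":8.1, "dy":-0.6, "dz":3.8, "aperture":10}]' | python3 steer.py | sed -n '2p;4,6p'; python3 chk.py
```

```text
eef_pos: [550.1, -163.3, 140.2]
wrist_force: [9.0, 1.5, 6.9]
opening: 17.0
grasp_force: 30.0
tcp in bed x 181.9 y -57.5 z 27.0 F [9.  1.5 6.9] Fdownhill -4.1 t 23.95
eef_pos: [544.3, -157.4, 136.3]
wrist_force: [4.8, -0.2, 7.9]
opening: 17.2
grasp_force: 30.0
tcp in bed x 172.8 y -58.7 z 26.9 F [ 4.8 -0.2  7.9] Fdownhill -3.0 t 24.35
```

```bash
for i in 1; do echo '[{"dx":1.5, "dz":0.7, "aperture":10}, {"dx":3, "dz":1.4, "aperture":10}, {"dx":3, "dz":1.4, "aperture":10}]' | python3 steer.py | sed -n '4,5p'; python3 chk.py; done
echo '[{"dx":1.5, "dz":0.7, "aperture":10}, {"dx":3, "dz":1.4, "aperture":10}, {"dx":3, "dz":1.4, "aperture":10}]' | python3 steer.py | sed -n '4,5p'; python3 chk.py
```

```text
wrist_force: [3.8, -2.7, 10.7]
opening: 17.0
tcp in bed x 170.1 y -58.9 z 26.9 F [ 3.8 -2.7 10.7] Fdownhill -4.5 t 24.65
wrist_force: [4.8, -3.7, 10.9]
opening: 16.8
tcp in bed x 166.9 y -59.0 z 26.9 F [ 4.8 -3.7 10.9] Fdownhill -5.9 t 24.95
```

```bash
echo '[{"dx":1.5, "dz":0.7, "aperture":10}, {"dx":3, "dz":1.4, "aperture":10}, {"dx":3, "dz":1.4, "aperture":10}]' | python3 steer.py | sed -n '4,5p'; python3 chk.py
echo '[{"dx":1.5, "dz":0.7, "aperture":10}, {"dx":3, "dz":1.4, "aperture":10}, {"dx":3, "dz":1.4, "aperture":10}]' | python3 steer.py | sed -n '4,5p'; python3 chk.py
```

```text
wrist_force: [9.5, -14.1, 18.0]
opening: 17.2
tcp in bed x 166.4 y -58.9 z 26.9 F [  9.5 -14.1  18. ] Fdownhill -17.0 t 25.25
wrist_force: [12.4, -18.4, 22.1]
opening: 16.9
tcp in bed x 164.5 y -58.9 z 26.9 F [ 12.4 -18.4  22.1] Fdownhill -22.2 t 25.55
```

```bash
echo '[{"dx":-2, "dz":-1, "aperture":10}, {"dx":-4, "dz":-2, "aperture":10}, {"dx":-4, "dz":-2, "aperture":25}, {"dx":-4, "dz":-2, "aperture":50}, {"dx":-4, "dz":-2, "aperture":70}, {"dx":-4, "dz":-2, "aperture":70}, {"dx":-4, "dz":-2, "aperture":70}]' | python3 steer.py | sed -n '2p;4,5p'; python3 chk.py
echo '[{"dz":-10, "aperture":70}, {"dz":-40, "aperture":70}, {"dz":-85, "aperture":70}, {"dz":-130, "aperture":70}, {"dz":-140, "aperture":70}, {"dz":-140, "aperture":70}]' | python3 steer.py | sed -n '2p;4,5p'
python3 - <<'E'
from h import *
from fit import bed
p=np.array([505.16,-5.68,-.934]); s=viewer.get_image("scene"); h=cv2.cvtColor(s,cv2.COLOR_RGB2HSV).astype(int)
m=((h[...,0]<8)|(h[...,0]>172))&(h[...,1]>180)&(h[...,2]>110); m[:130]=0;m[220:]=0;m[:,:240]=0;m[:,330:]=0
y,x=np.nonzero(m); print("red",len(x),x.mean() if len(x) else 0,y.mean() if len(x) else 0)
for th in(-.0,.1,.2,.4): print(th,proj("scene",bed(np.array([[175.2+60*np.sin(th),-60*np.cos(th),38]]),p)))
for yy in(20,-10,0,10,-20):
    X=np.arange(10,140,4.); uv=(proj("scene",bed(np.c_[X,0*X+yy,0*X+15],p))+[.3,1]).astype(np.float32)[None]
    print(yy,cv2.remap(s,uv[...,0],uv[...,1],1)[0][:,2].tolist())
E
```

```text
eef_pos: [538.0, -150.7, 131.5]
wrist_force: [-0.4, -0.7, 0.4]
opening: 53.6
tcp in bed x 162.5 y -59.8 z 26.4 F [-0.4 -0.7  0.4] Fdownhill -0.4 t 26.25
eef_pos: [538.9, -150.9, 273.7]
wrist_force: [-0.1, -1.0, -0.7]
opening: 70.2
red 33 298.7878787878788 162.84848484848484
-0.0 [[299.01007167 161.32470606]]
0.1 [[299.176936   159.80611907]]
0.2 [[299.16440547 158.28762341]]
0.4 [[298.60830216 155.31189963]]
20 [85, 44, 37, 39, 45, 50, 62, 67, 59, 110, 157, 162, 161, 160, 160, 159, 158, 156, 158, 158, 158, 156, 156, 157, 161, 164, 161, 159, 169, 174, 176, 178, 179]
-10 [75, 45, 36, 43, 50, 54, 60, 83, 135, 149, 154, 154, 154, 154, 155, 154, 154, 154, 153, 154, 153, 152, 152, 152, 164, 180, 184, 181, 167, 208, 238, 245, 247]
0 [87, 44, 36, 42, 49, 52, 58, 80, 83, 128, 161, 163, 164, 164, 164, 164, 164, 164, 165, 165, 164, 164, 165, 165, 164, 165, 162, 159, 212, 245, 247, 247, 247]
10 [77, 45, 36, 41, 53, 54, 61, 100, 163, 166, 165, 165, 166, 166, 165, 164, 164, 164, 164, 163, 162, 163, 163, 163, 165, 182, 187, 175, 172, 224, 247, 247, 247]
-20 [89, 45, 36, 44, 50, 53, 57, 78, 118, 128, 154, 156, 156, 156, 156, 156, 156, 156, 155, 155, 155, 154, 154, 154, 158, 164, 161, 160, 176, 193, 193, 194, 195]
```

```bash
python3 -c "
from rig import ctrl, viewer, order
print(order.finish_job())"
```

```text
the job is handed in; nothing more can be done
None
```

The job is handed in at about 27 s: the end board is against the fence and released, the side board is fully home between its fins, and the cam lever is shut against its stop; the last camera check agreed, the bystanders were not touched as far as I can tell, and the verdict was not shown.

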